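Clamp a microscope camera in the service holder

TASK

Lay the microscope camera from the steel tray flat in the pocket of the service holder, its tube through the gap in the pocket's front wall, and let go of it. Swing the holder's clamp arm over it as far as it goes, then tighten the hand knob (clockwise seen from above) until you feel the foot bite on the camera and the knob turns clearly harder, give it a quarter turn more and leave it: no tighter, as the camera's housing is delicate. Do not disturb the things around.

Things in the scene. Friction and masses are not known exactly. Their poses are not given: they have to be found in the camera images.
- camera: loose microscope camera, 0.36 kg: a black box body 60 (its x) x 48 (y) x 50 (z) mm with a round tube 30 mm across (36 mm at the last 22 mm) that sticks out 83 mm from the body's -x face, the tube's axis 25 mm above the underside; origin at the centre of the box body's underside, z up; it starts lying flat, body and tube level, in the tray (floor 3 mm thick, rim 22 mm high)
- holder: fixed grey service holder on the bench: base plate 220 x 110 x 12 mm with a black-walled pocket, a pivot post and a swing arm; origin on the bench directly below the centre of the pocket, z up; the pocket's gap is on the -x side, the post on the +x side. The seated camera has the holder's heading, its underside 12 mm and its top 62 mm above the bench
- pocket (a point): centre of the pocket's floor, 12 mm above the bench, axes as the holder's. The pocket is open at the top, 68 (x) x 56 (y) mm inside, its walls 8 mm thick and 14 mm high above its floor; the -x wall has a 36 mm gap in the middle for the tube
- pivot (a point): on the axis of the steel pivot post (26 mm across), at the holder's x = +120 mm, y = 0, 107 mm above the bench: the top of the arm's round hub, 36 mm across
- swing (a joint): swing of the clamp arm about the post, rad: 0 = fully over the pocket, against its stop (it then points along the holder's -x, the knob right above the pocket's centre); it grows as the arm swings counter-clockwise seen from above, out to the holder's -y side, up to 1.9. It starts between 1.3 and 1.7 and stays where it is left; about 2 N at its tip moves it
- swing_tip (a point): on the centre line of the arm's upper face, 162 mm from the post's axis, 100 mm above the bench. The arm is a straight level bar 26 mm wide, 16 mm thick (84 to 100 mm above the bench), whose end is 175 mm from the post's axis; the knob sits on it at 120 mm. The point's x axis points along the arm, to the post
- knob (a joint): angle of the black hand knob on top of the arm, rad, growing clockwise seen from above, which tightens; at 0 the knob's bar lies along the arm. It starts between 0.4 and 1.2. It turns on the spot while the foot below it goes down 18 mm per full turn
- knob_grip (a point): on the knob's axis, 127 mm above the bench, inside the upright grip bar 52 mm long, 14 mm wide and 32 mm tall (107 to 139 mm above the bench), which stands on a disc 48 mm across and 8 mm thick; the point's x axis lies along the bar, z up
- foot: round sprung foot, 40 mm across, on the knob's axis under the arm; origin at the centre of its underside. With the camera seated it must go down 2 to 6.5 mm (it varies) to touch. Free turning takes 0.04 N m; at the touch it presses at once with 12 N, then 22 N more over a quarter turn, the knob's torque jumping to about 0.2 and climbing to about 0.4 to 0.5 N m; it holds where it is left
- bottle: loose white bottle, 48 mm across, 130 mm tall, standing in the tray; origin at the centre of its underside; bystander
- dish: loose low glass dish, 72 mm across, 20 mm tall, in the tray; origin at the centre of its underside; bystander
- slide_box: loose closed box 75 x 100 x 35 mm on the bench beyond the holder; origin at the centre of its underside; bystander
Not all that is in view belongs to the job. Leave any pink look-alike of the camera alone.

How it is judged:
On the way, in this order (a step that is already met when the one before it is completed fails the run):
1. the camera lies released in the holder's pocket, the arm still swung away (x of camera in the frame of holder between -0.008 and 0.008 m and y of camera in the frame of holder between -0.008 and 0.008 m and z of camera in the frame of holder between 0.007 and 0.016 m and angle between camera's own z axis and vertical below 0.07 rad and angle between the x axis of camera and the x axis of holder, either way round below 0.2 rad and contact force between the fingers and camera below 0.2 N and value of joint swing above 0.6 rad), for 0.2 s.
2. the arm is swung fully over the seated camera, the foot not yet bearing on it (x of camera in the frame of holder between -0.008 and 0.008 m and y of camera in the frame of holder between -0.008 and 0.008 m and z of camera in the frame of holder between 0.007 and 0.016 m and angle between camera's own z axis and vertical below 0.07 rad and angle between the x axis of camera and the x axis of holder, either way round below 0.2 rad and value of joint swing below 0.07 rad and contact force between foot and camera below 1 N), for 0.1 s.
3. the foot has come to bear on the camera (x of camera in the frame of holder between -0.008 and 0.008 m and y of camera in the frame of holder between -0.008 and 0.008 m and z of camera in the frame of holder between 0.007 and 0.016 m and angle between camera's own z axis and vertical below 0.07 rad and angle between the x axis of camera and the x axis of holder, either way round below 0.2 rad and value of joint swing below 0.07 rad and contact force between foot and camera above 3 N), for 0.1 s.
At the end, for the whole second after the job is handed in: Camera released and still in the pocket (8 mm off centre, 5 mm in height, 4 deg of level, 11 deg of heading); arm within 4 deg of its stop; foot pressing it with 21 to 46 N (about 34 N at a quarter turn past contact; 45 to 135 deg pass); bystanders upright, within 30 mm of their places (x of camera in the frame of holder between -0.008 and 0.008 m and y of camera in the frame of holder between -0.008 and 0.008 m and z of camera in the frame of holder between 0.007 and 0.016 m and angle between camera's own z axis and vertical below 0.07 rad and angle between the x axis of camera and the x axis of holder, either way round below 0.2 rad and contact force between the fingers and camera below 0.2 N and value of joint swing below 0.07 rad and contact force between foot and camera between 21 and 46 N and linear speed of camera below 0.01 m/s and velocity of joint knob below 0.05 rad/s and distance of each of bottle, dish, slide_box from where it was at the start of the episode below 0.03 m and angle between each of bottle, dish, slide_box's own z axis and vertical below 0.2 rad); the robot touches nothing.
It fails at once if the knob is overtightened: the foot presses the camera with more than 58 N (contact force between foot and camera above 58 N).
It fails at once if the bottle is knocked over or shoved away (distance of bottle from where it was at the start of the episode above 0.05 m or angle between bottle's own z axis and vertical above 0.5 rad).
It fails at once if the dish is knocked over or shoved away (distance of dish from where it was at the start of the episode above 0.05 m or angle between dish's own z axis and vertical above 0.5 rad).
It fails at once if the slide_box is knocked over or shoved away (distance of slide_box from where it was at the start of the episode above 0.05 m or angle between slide_box's own z axis and vertical above 0.5 rad).
It also fails if it takes over 72 s, if anything falls off the work surface, if the arm or the gripper's body presses on something with over 40 N, if the wrist force passes 120 N, or if a joint passes its speed limit or range.

ROBOT

A 6-joint arm with a two-finger parallel gripper is mounted at the origin on the work surface. World frame = base frame: x ahead of the robot, y to its left, z up, the work surface at z = 0. Lengths are in m, angles in rad, forces in N, time in s.
With the tool pointing down it reaches from about 0.35 to 0.975 m from the base axis. Payload 4.9 kg.
Tool frame: the origin (TCP) lies midway between the tips of the shut fingers; the grasp point (between the pads) lies 19 mm behind it; z points along the fingers, y is the line along which they close (so a half turn about z gives the same grasp; the last joint's range is limited). The gripper opens to 85 mm and grips with 20 to 120 N. Pads are 22 mm wide; open, the fingers measure 114 mm over their backs; the gripper's body (76 mm by 85 mm) begins 54 mm behind the grasp point. The pads swing forward as they close: fully open they stand 13 mm farther back than shut.
Start: joints at [-1.298, 0.053, 1.613, -0, 1.476, -0.119], TCP at [0.239, -0.578, 0.231] pointing down, gripper open.
Joint ranges: [-3.01, 3.01], [-1.01, 2.22], [0.06, 2.58], [-1.02, 4.17], [0.09, 2.62], [-3.14, 3.14]. Speed limits (rad/s): [2.57, 2.57, 3.14, 3.14, 3.14, 3.14].

INTERFACE

Orientations are given as a rotation vector (axis times angle).
In Python, from station import telemetry, optics, ctrl gives the robot as it stands.
- The arm moves only by the shell command python3 -m pendant 'ROWS' [FORCE]. ROWS is JSON, one flat list of numbers, 7 for each row, row after row: the turn, a rotation vector about the tool's x, y, z as a fraction of full scale, then the shift along the tool's x, y, z as a fraction of full scale, then the opening, from 0 (shut) to 1 (fully open). In form: [ax, ay, az, tx, ty, tz, fingers, ax, ay, az, tx, ty, tz, fingers, ...]. A call has 1 to 12 rows; each row is the pose to reach, as a shift and turn from the pose commanded when the call began, along the tool's axes at that moment; what a row does not reach only later rows make up. Full scale, the value 1, is 300 mm for a shift and 30 degrees for a turn. A row lasts 1/8 s, in which the tool goes at most 62.5 mm and 10.7 degrees, less where a joint would pass 70% of its speed; a pose out of reach is approached as far as the arm can. A call with a number of a shift or a turn outside -1 to 1 is refused whole. A call with a gripper value outside its range is refused whole. The fingers move at their own pace and stop on an object; FORCE is the grip in N (left out, the last holds). Time passes only in rows, so rows that repeat a pose let the fingers close. It gives the time, the measured TCP pose, the force, the opening and the grip force at its end, in the units of the state.
- telemetry.get_obs(): the state, without advancing time (a new reading comes with each control period).
- optics.get_image(name): name is "scene" or "side" or "wrist"; returns a dict with "image" (420x560x3 uint8, red, green, blue), "depth" (420x560 float32, m along the optical axis (not along the pixel's ray), 0 where there is no reading), "fx", "fy", "cx", "cy" (pixels), "rvec" (rotation vector, rad) and "tvec" (3), from world to camera coordinates, as OpenCV has them. Camera axes: x right, y down, z forward; pixel columns grow to the right and rows downward; lengths in m; the calibration is good to about 2 mm. A picture is of the moment at which its call begins.
- ctrl.finish_job(): hands the job in; it is judged then, once.
The state is a dict: "t": time; "q": joint angles; "dq": joint speeds; "effort": joint torques, N m; "tool_pos": TCP position; "tool_rot": TCP orientation; "contact_force": force on the tool from outside, world axes, zero at the start; "wrist_torque": the same for the moment, N m; "opening": finger opening in m; "grip_force": force on a finger pad.
Only numpy, scipy, OpenCV 4.12 (cv2) and the standard library are available. Lean on these libraries where they do the work, as an engineer would, in place of code of your own. Each camera call takes 0.05 s, during which the arm holds its last target. There are 200 camera calls.

## Working session

There is one attempt and no reset: what is moved stays moved. The work goes in short steps, Python scripts to look and compute and a shell command to move; the robot and the scene stay as the last step left them, time stands still between calls to the robot, and variables do not carry over. Pictures are saved under pics/ and viewed, at most 10 in all, crops included, and the job is handed in when it is done.

```bash
ls; mkdir -p pics; cat > h.py <<'E'
import numpy as np, cv2
from scipy.spatial.transform import Rotation as R
from station import telemetry, optics, ctrl
def cam(n):
    d=optics.get_image(n); d['R']=cv2.Rodrigues(np.array(d['rvec'],float))[0]; d['t']=np.array(d['tvec'],float).ravel(); return d
def save(d,f): cv2.imwrite('pics/'+f,d['image'][:,:,::-1])
def cloud(d):
    z=d['depth']; v,u=np.mgrid[:z.shape[0],:z.shape[1]]
    p=np.stack([(u-d['cx'])/d['fx']*z,(v-d['cy'])/d['fy']*z,z],-1)
    return (p-d['t'])@d['R']
def onplane(d,uv,h):
    uv=np.atleast_2d(uv).astype(float)
    r=np.c_[(uv[:,0]-d['cx'])/d['fx'],(uv[:,1]-d['cy'])/d['fy'],np.ones(len(uv))]@d['R']
    c=-d['R'].T@d['t']; return c+r*((h-c[2])/r[:,2])[:,None]
E
python3 - <<'E'
from h import *
import pickle
for n in ['scene','side']:
    d=cam(n); save(d,n+'0.png'); pickle.dump(d,open(n+'0.pkl','wb')); print(n,-d['R'].T@d['t'],(d['depth']>0).mean())
o=telemetry.get_obs(); print(o['t'],o['tool_pos'],o['tool_rot'],R.from_rotvec(o['tool_rot']).as_matrix(),o['opening'])
E
```

```text
pics
scene [1.20165966 0.75074437 0.87826225] 0.9962287414965987
side [-0.11766639  0.91498544  0.99089071] 0.9961181972789116
0.1 [ 0.23850923 -0.57708088  0.23017668] [-3.07965394e+00 -6.11156756e-01  2.63678462e-04] [[ 9.24219798e-01  3.81860554e-01 -5.31149142e-04]
 [ 3.81860870e-01 -9.24218041e-01  1.81360852e-03]
 [ 2.01647933e-04 -1.87899797e-03 -9.99998214e-01]] 0.0854425273245974
```

View pics/scene0.png

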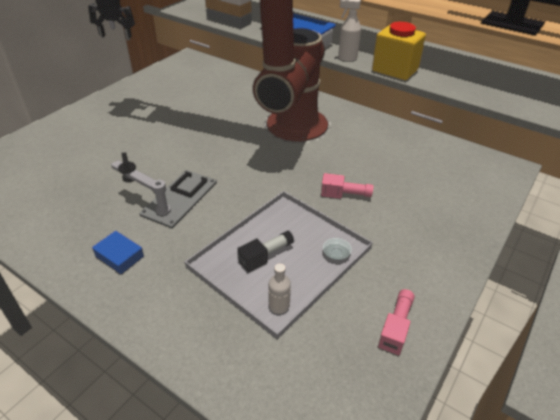

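View pics/side0.png

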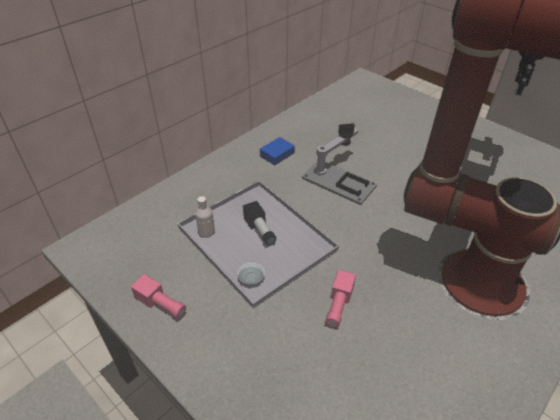

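Both views show the same layout. The real camera is the black box with a grey tube in the tray, at scene (262,250) and side (260,222). The look-alikes are pink, at scene (347,188) and (398,322) and side (342,297) and (158,296). The holder is at scene (180,190) and side (342,182).

```bash
python3 - <<'E'
from h import *
import pickle
S=pickle.load(open('scene0.pkl','rb'));D=pickle.load(open('side0.pkl','rb'))
cv2.imwrite('pics/crop0.png',np.hstack([cv2.resize(S['image'][140:280,100:310,::-1],None,fx=1.9,fy=3,interpolation=2),cv2.resize(D['image'][100:260,220:400,::-1],(399,420),interpolation=2)]))
def rect(P,m,tag):
    p=P[m][:,:2]
    if len(p)<5: print(tag,len(p));return
    (c,s,a)=cv2.minAreaRect((p*1000).astype(np.float32)); print(tag,len(p),np.round(c,1),np.round(s,1),round(a,1),'zmed',round(np.median(P[m][:,2])*1000,1))
for n,d,b,hb in [('scene',S,(230,230,300,275),(100,140,225,225)),('side',D,(235,195,285,250),(295,115,385,205))]:
    P=cloud(d); I=d['image'].astype(int); z=P[...,2]
    W=np.zeros(z.shape,bool); W[b[1]:b[3],b[0]:b[2]]=1
    dark=I.max(-1)<60
    rect(P,W&dark&(z>.046)&(z<.06),n+' camtop')
    rect(P,W&(z>.012)&(z<.06),n+' cam all')
    W=np.zeros(z.shape,bool); W[hb[1]:hb[3],hb[0]:hb[2]]=1
    rect(P,W&(z>.007)&(z<.017)&~dark,n+' base')
    rect(P,W&(z>.02)&(z<.032),n+' walls')
    rect(P,W&(z>.096)&(z<.112)&~dark,n+' arm')
    rect(P,W&(z>.13)&(z<.146),n+' knobtop')
    rect(P,W&(z>.109)&(z<.145),n+' knob')
E
```

```text
scene camtop 343 [564.3 276. ] [ 43.2 135.5] 73.8 zmed 53.1
scene cam all 1083 [545.3 233.1] [141.5 145.9] 70.7 zmed 42.9
scene base 1521 [ 513.5 -115.9] [312.3 269.2] 24.1 zmed 12.5
scene walls 317 [526.3 -53.6] [183.4  75. ] 7.0 zmed 24.8
scene arm 420 [ 599.5 -119.7] [191.7  48.3] 86.3 zmed 101.3
scene knobtop 76 [ 596.8 -161.6] [56.1 13.8] 54.4 zmed 139.0
scene knob 180 [ 597.2 -105.7] [ 44.3 159.5] 2.0 zmed 122.1
side camtop 105 [557.  278.1] [ 41.6 134.9] 71.6 zmed 52.3
side cam all 724 [577.  228.3] [132.1 232.5] 60.4 zmed 43.1
side base 1158 [ 607.3 -187.4] [243.2 505.2] 31.9 zmed 12.0
side walls 242 [522.9 -53.8] [180.   77.5] 7.4 zmed 25.3
side arm 242 [ 589.7 -119.6] [193.8  39.5] 86.4 zmed 101.0
side knobtop 68 [ 592.8 -161.4] [52.1 18.7] 55.8 zmed 136.6
side knob 175 [ 595.3 -106.8] [157.5  40. ] 86.3 zmed 125.4
```

View pics/crop0.png

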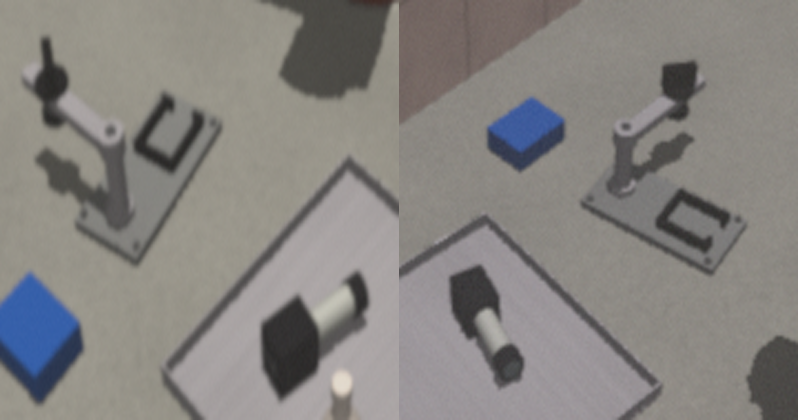

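```bash
python3 - <<'E'
from h import *
import pickle
S=pickle.load(open('scene0.pkl','rb'));D=pickle.load(open('side0.pkl','rb'))
def near(P,c,r): return np.linalg.norm(P[...,:2]-np.array(c),axis=-1)<r
def big(m,k=0):
    n,l,st,_=cv2.connectedComponentsWithStats(m.astype(np.uint8)); return l==1+np.argmax(st[1:,4])
def rep(t,P,m):
    p=(P[m][:,:2]*1000).astype(np.float32)
    c,s,a=cv2.minAreaRect(p); print(t,len(p),np.round(c,1),np.round(s,1),round(a,1),'mean',p.mean(0).round(1),'z',np.round(np.median(P[m][:,2])*1000,1)); return p
for n,d in (('S',S),('D',D)):
    P=cloud(d);z=P[...,2];I=d['image'].astype(int)
    rep(n+'body',P,big((abs(z-.053)<.004)&near(P,(.56,.25),.12)))
    p=rep(n+'tube',P,big((z>.028)&(z<.047)&near(P,(.56,.25),.14)))
    rep(n+'walls',P,big((abs(z-.026)<.004)&near(P,(.483,-.056),.058)))
    rep(n+'base',P,big((abs(z-.012)<.004)&near(P,(.525,-.05),.15)))
    rep(n+'hub',P,big((abs(z-.107)<.004)&near(P,(.602,-.041),.03)))
    rep(n+'knobtop',P,big((abs(z-.139)<.005)&near(P,(.595,-.161),.04)))
    a=rep(n+'arm',P,big((abs(z-.1)<.004)&near(P,(.595,-.13),.1)))
E
```

```text
Sbody 380 [598.2 261.3] [51.  60.9] 67.5 mean [600.5 263. ] z 53.3
Stube 494 [562.4 280.9] [ 49.1 145.9] 66.5 mean [557.9 286.4] z 40.1
Swalls 198 [480.1 -59.4] [88.2 75.6] 8.9 mean [487.7 -57. ] z 25.6
Sbase 1455 [526.7 -52.6] [225.1 113. ] 8.3 mean [537.2 -42.8] z 12.4
Shub 105 [599.  -41.9] [33.1 33.4] 46.2 mean [599.9 -40.6] z 107.5
Sknobtop 69 [ 596.8 -161.6] [56.1 13.8] 54.4 mean [ 598.5 -158.9] z 139.1
Sarm 195 [ 599.2 -106.8] [30.8 93.9] 4.0 mean [ 599.6 -104.8] z 100.2
Dbody 243 [595.2 261.7] [48.6 64.3] 69.9 mean [593.6 262.7] z 52.6
Dtube 342 [553.9 277.1] [ 48.5 143.4] 69.2 mean [535.5 288.3] z 40.3
Dwalls 165 [475.7 -59.6] [84.8 77.6] 6.6 mean [479.3 -57. ] z 25.8
Dbase 1078 [522.7 -52.1] [220.4 118.5] 7.1 mean [517.  -44.6] z 12.1
Dhub 66 [593.4 -40.1] [32.8 34.5] 44.2 mean [592.5 -39.8] z 106.8
Dknobtop 54 [ 592.6 -161.6] [51.7 18.7] 55.8 mean [ 591.8 -160.9] z 137.6
Darm 130 [592.  -91.2] [ 29.9 116.5] 0.2 mean [ 591.  -101.5] z 99.8
```

```bash
cat >> h.py <<'E'
def go(p,yaw=None):
    """shift (fraction of 300 mm) and turn (fraction of 30 deg) in tool axes to TCP p, tool down with tool x at yaw deg"""
    o=telemetry.get_obs(); T=R.from_rotvec(o['tool_rot'])
    s=T.inv().apply(np.array(p)-o['tool_pos'])/.3
    a=0*s
    if yaw is not None:
        G=R.from_euler('z',yaw,degrees=True)*R.from_euler('x',180,degrees=True)
        a=(T.inv()*G).as_rotvec()/np.radians(30)
    print('turn',a.round(3),'shift',s.round(4))
E
python3 - <<'E'
from h import *
import pickle
for f in 'scene0.pkl','side0.pkl':
    d=pickle.load(open(f,'rb'));P=cloud(d);z=P[...,2]
    m=(z>.07)&(z<.14)&(P[...,0]>.5)&(P[...,0]<1)&(P[...,1]>.1)&(P[...,1]<.6)
    print(f,P[m].min(0),P[m].max(0),np.median(P[m],0))
go((.597,.2615,.21),-22)
E
```

```text
scene0.pkl [0.64860051 0.36593244 0.07003695] [0.69126194 0.41209274 0.13707421] [0.67549953 0.39454413 0.09501037]
side0.pkl [0.63892183 0.36765791 0.07045408] [0.68550603 0.41271149 0.1368848 ] [0.65471442 0.39428293 0.09506809]
turn [-4.000e-03  1.000e-03  1.482e+00] shift [ 2.1718 -2.127   0.0717]
```

```bash
r='0,0,0.49,0.72,-0.71,0.02,1'; python3 -m pendant '[0,0,0.1,0.14,-0.14,0,1, 0,0,0.2,0.28,-0.28,0,1, 0,0,0.3,0.43,-0.43,0.01,1, 0,0,0.4,0.58,-0.57,0.02,1, 0,0,0.49,0.72,-0.71,0.02,1, 0,0,0.49,0.72,-0.71,0.02,1]'; python3 -c "
from h import *
go((.597,.2615,.21),-22)"
```

```text
t: 0.85
tool_pos: [0.3579, -0.295, 0.2248]
tool_rot: [-3.133, -0.221, -0.0]
contact_force: [-0.6, -0.1, 0.7]
opening: 0.0852
grip_force: 0.0
turn [-1.000e-03  0.000e+00  1.002e+00] shift [ 1.0491 -1.725   0.0507]
```

```bash
python3 -m pendant '[0,0,0.1,0.1,-0.17,0,1, 0,0,0.2,0.2,-0.34,0,1, 0,0,0.3,0.3,-0.51,0,1, 0,0,0.4,0.4,-0.68,0,1, 0,0,0.5,0.52,-0.86,0,1, 0,0,0.5,0.52,-0.86,0,1]'; python3 -c "
from h import *
go((.597,.2615,.21),-22)"
```

```text
t: 1.6
tool_pos: [0.4776, -0.019, 0.2249]
tool_rot: [-3.135, 0.19, 0.001]
contact_force: [-0.7, -0.0, -0.2]
opening: 0.0852
grip_force: 0.0
turn [-0.001  0.002  0.502] shift [ 0.2822 -0.9763  0.0499]
```

```bash
python3 -m pendant '[0,0,0.1,0,-0.18,0,1, 0,0,0.2,0.1,-0.36,0,1, 0,0,0.3,0.16,-0.54,0,1, 0,0,0.4,0.24,-0.72,0,1, 0,0,0.5,0.3,-0.9,0,1, 0,0,0.5,0.3,-0.9,0,1]'; python3 -c "
from h import *
go((.597,.2615,.21),-22)"
```

```text
t: 2.35
tool_pos: [0.6013, 0.2358, 0.2237]
tool_rot: [3.082, -0.603, -0.003]
contact_force: [-0.6, -0.0, -0.5]
opening: 0.0853
grip_force: 0.0
turn [ 0.003  0.003 -0.005] shift [-0.0454 -0.0739  0.0456]
```

Now above the camera. I'll centre the tool and measure from the wrist view.

```bash
python3 -m pendant '[0,0,0,-0.045,-0.074,0.046,1,0,0,0,-0.045,-0.074,0.046,1,0,0,0,-0.045,-0.074,0.046,1]'; python3 - <<'E'
from h import *
d=cam('wrist'); save(d,'w1.png'); P=cloud(d); z=P[...,2]
def big(m):
    n,l,st,_=cv2.connectedComponentsWithStats(m.astype(np.uint8)); return l==1+np.argmax(st[1:,4])
near=np.linalg.norm(P[...,:2]-[.58,.26],axis=-1)<.14
for t,m in (('body',(abs(z-.053)<.004)&near),('tube',(z>.03)&(z<.048)&near)):
    m=big(m); c,s,a=cv2.minAreaRect((P[m][:,:2]*1000).astype(np.float32)); print(t,m.sum(),c,s,a,np.median(P[m][:,2]))
go((.597,.2615,.21),-22)
E
```

```text
t: 2.72
tool_pos: [0.5964, 0.2587, 0.2116]
tool_rot: [3.081, -0.608, 0.0]
contact_force: [-0.8, 0.2, 0.1]
opening: 0.0856
grip_force: 0.0
body 4001 (596.7339477539062, 263.3179931640625) (48.07087707519531, 60.189823150634766) 70.00779724121094 0.053684658724252925
tube 2660 (527.7091674804688, 287.159912109375) (34.914432525634766, 80.74786376953125) 67.93344116210938 0.04239143649670678
turn [ 0.    -0.002 -0.011] shift [-0.002  -0.0088  0.007 ]
```

View pics/w1.png

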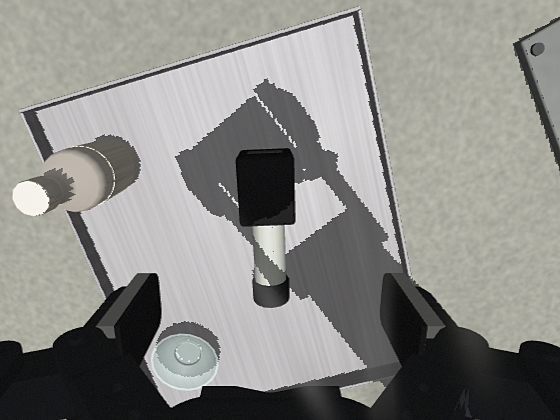

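The wrist view confirms the choice: the black body is at (265,187), the light tube with its black end at (270,265), the bottle at (75,180) and the dish at (187,355). There is room on both sides of the body for the fingers.

```bash
python3 -c "
from h import *
go((.5967,.2633,.019),-19.5)"
```

```text
turn [ 0.    -0.002 -0.095] shift [-0.0057 -0.014   0.6436]
```

```bash
python3 -m pendant '[0,0,-0.09,-0.006,-0.014,0.05,1, 0,0,-0.09,-0.006,-0.014,0.2,1, 0,0,-0.09,-0.006,-0.014,0.35,1, 0,0,-0.09,-0.006,-0.014,0.48,1, 0,0,-0.09,-0.006,-0.014,0.56,1, 0,0,-0.09,-0.006,-0.014,0.61,1, 0,0,-0.09,-0.006,-0.014,0.644,1, 0,0,-0.09,-0.006,-0.014,0.644,1]'; python3 -c "
from h import *
go((.5967,.2633,.019),-19.5)"
```

```text
t: 3.78
tool_pos: [0.5961, 0.2648, 0.0184]
tool_rot: [3.096, -0.534, -0.0]
contact_force: [0.1, -0.2, -0.5]
opening: 0.0853
grip_force: 0.0
turn [ 0.     0.    -0.002] shift [ 0.0037  0.0041 -0.002 ]
```

```bash
python3 -m pendant '[0,0,0,0.003,0.004,0,0.7, 0,0,0,0.003,0.004,0,0.5, 0,0,0,0.003,0.004,0,0.4, 0,0,0,0.003,0.004,0,0.4, 0,0,0,0.003,0.004,0,0.4]' 40; python3 -m pendant '[0,0,0,0,0,-0.05,0.4, 0,0,0,0,0,-0.15,0.4, 0,0,0,0,0,-0.3,0.4, 0,0,0,0,0,-0.45,0.4, 0,0,0,0,0,-0.56,0.4, 0,0,0,0,0,-0.56,0.4]';  python3 -c "
from h import *
go((.4775,-.0585,.2),7.7)"
```

```text
t: 4.4
tool_pos: [0.5973, 0.2637, 0.0196]
tool_rot: [-3.096, 0.533, -0.003]
contact_force: [0.5, -1.7, 5.8]
opening: 0.0476
grip_force: 44.4
t: 5.15
tool_pos: [0.5978, 0.2644, 0.1897]
tool_rot: [-3.093, 0.533, -0.008]
contact_force: [0.6, -0.5, -4.8]
opening: 0.0475
grip_force: 43.5
turn [-0.005 -0.011 -0.908] shift [-0.0177  1.1483 -0.0389]
```

```bash
python3 -m pendant '[0,0,-0.1,0,0.08,0,0.4, 0,0,-0.25,0,0.22,0,0.4, 0,0,-0.4,0,0.38,-0.01,0.4, 0,0,-0.6,0,0.52,-0.02,0.4, 0,0,-0.75,0,0.64,-0.03,0.4, 0,0,-0.85,0,0.7,-0.04,0.4, 0,-0.01,-0.91,0,0.73,-0.04,0.4, 0,-0.01,-0.91,0,0.73,-0.04,0.4, 0,-0.01,-0.91,0,0.73,-0.04,0.4]'; python3 - <<'E'
from h import *
d=cam('wrist'); save(d,'w2.png'); P=cloud(d); z=P[...,2]
def big(m):
    n,l,st,_=cv2.connectedComponentsWithStats(m.astype(np.uint8)); return l==1+np.argmax(st[1:,4])
for t,m in (('walls',(abs(z-.026)<.004)&(np.linalg.norm(P[...,:2]-[.479,-.058],axis=-1)<.058)),('base',(abs(z-.0125)<.0035)&(np.linalg.norm(P[...,:2]-[.52,-.05],axis=-1)<.14))):
    m=big(m); c,s,a=cv2.minAreaRect((P[m][:,:2]*1000).astype(np.float32)); print(t,m.sum(),c,s,a,np.median(P[m][:,2]))
m=big((abs(z-.107)<.004)&(np.linalg.norm(P[...,:2]-[.596,-.041],axis=-1)<.03)) ; print('hub',m.sum(),cv2.minEnclosingCircle((P[m][:,:2]*1000).astype(np.float32)))
go((.4775,-.0585,.2),7.7)
E
```

```text
t: 6.28
tool_pos: [0.5223, 0.0577, 0.1965]
tool_rot: [-3.133, -0.212, 0.012]
contact_force: [0.5, 0.1, -4.6]
opening: 0.0476
grip_force: 43.6
walls 2310 (478.3084716796875, -57.7894287109375) (83.73200225830078, 72.49356842041016) 8.129794120788574 0.026543074635622655
base 19841 (524.8839721679688, -51.16636657714844) (221.02972412109375, 110.2830810546875) 8.148576736450195 0.012711271505706317
hub 2850 ((596.8020629882812, -40.6196174621582), 17.990890502929688)
turn [-0.003  0.013  0.002] shift [-0.2012  0.3638 -0.0092]
```

View pics/w2.png

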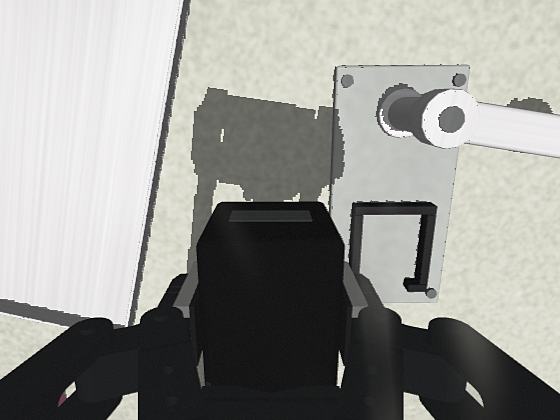

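The pocket is at (395,250), its gap facing down in the image, and the hub is at (450,118). The camera is level in the grip. I'll check its seat in the grip by depth.

```bash
python3 - <<'E'
from h import *
d=cam('wrist'); P=cloud(d); o=telemetry.get_obs(); T=R.from_rotvec(o['tool_rot']).as_matrix()
Q=((P-o['tool_pos'])@T)*1000
v,u=np.mgrid[:420,:560]
m=(u>205)&(u<335)&(v>205)&(v<380)&(abs(Q[...,1])<26)&(Q[...,2]<20)
q=Q[m]; print(len(q),q.min(0),q.max(0))
h=np.histogram(q[:,2],20);print(h[0],h[1].round(0))
for x in range(200,400,12): print(x,Q[x,270].round(1),d['depth'][x,270])
go((.478,-.0577,.2),8.15)
E
```

```text
22253 [ -23.12599548  -23.99918656 -142.86131736] [72.20165418 22.33555757  9.50716897]
[   82     0     0     0     0     0     0     0     0     0     0     0
     0     0 18636   973  1002   722   493   345] [-143. -135. -128. -120. -112. -105.  -97.  -90.  -82.  -74.  -67.  -59.
  -51.  -44.  -36.  -29.  -21.  -13.   -6.    2.   10.]
200 [-18.1  -1.3 195.6] 0.35014147
212 [30.9 -0.9 -5.7] 0.14325401
224 [ 29.9  -0.9 -17.2] 0.13248926
236 [ 30.7  -0.9 -31.6] 0.11842464
248 [ 27.3  -0.9 -33.2] 0.11792758
260 [ 23.1  -0.9 -33.1] 0.119241565
272 [ 18.9  -0.9 -33. ] 0.12050734
284 [ 14.9  -0.9 -33.5] 0.12114998
296 [ 10.9  -0.9 -34.1] 0.12168079
308 [  5.6  -0.9 -32.8] 0.12444684
320 [  1.6  -0.9 -33.7] 0.12474992
332 [ -2.5  -0.9 -34.4] 0.1252362
344 [ -7.   -0.9 -34.6] 0.12636273
356 [-12.2  -0.9 -34.1] 0.12826374
368 [-17.5  -0.9 -33.6] 0.13025472
380 [-21.8  -0.9 -34.5] 0.13065732
392 [-27.7  -0.9 -33.6] 0.13314849
turn [-0.003  0.012 -0.013] shift [-0.2     0.3613 -0.008 ]
```

```bash
python3 -m pendant '[0,0.01,-0.01,-0.04,0.07,0,0.4, 0,0.012,-0.013,-0.1,0.18,0,0.4, 0,0.012,-0.013,-0.16,0.29,0,0.4, 0,0.012,-0.013,-0.19,0.35,0,0.4, 0,0.012,-0.013,-0.201,0.361,0,0.4, 0,0.012,-0.013,-0.201,0.361,0,0.4, 0,0.012,-0.013,-0.201,0.361,0,0.4]'; python3 -c "
from h import *
go((.4777,-.0577,.0305),8.15)"
```

```text
t: 7.25
tool_pos: [0.4782, -0.0573, 0.1984]
tool_rot: [-3.132, -0.224, -0.002]
contact_force: [-0.0, -0.1, -4.1]
opening: 0.0477
grip_force: 43.5
turn [-0.003 -0.002  0.002] shift [-0.0024  0.0019  0.5597]
```

```bash
python3 -m pendant '[0,0,0,-0.002,0.001,0.08,0.4, 0,0,0,-0.002,0.001,0.22,0.4, 0,0,0,-0.002,0.001,0.36,0.4, 0,0,0,-0.002,0.001,0.45,0.4, 0,0,0,-0.002,0.001,0.5,0.4, 0,0,0,-0.002,0.001,0.5,0.4]'; python3 -c "
from h import *
go((.4777,-.0577,.0305),8.15)"
```

```text
t: 8.0
tool_pos: [0.4771, -0.0578, 0.0478]
tool_rot: [-3.132, -0.224, 0.001]
contact_force: [-0.1, 0.7, -3.8]
opening: 0.0474
grip_force: 43.4
turn [-0.004  0.001  0.001] shift [0.002  0.0002 0.0575]
```

```bash
python3 -m pendant '[0,0,0,0.002,0,0.02,0.4, 0,0,0,0.002,0,0.04,0.4, 0,0,0,0.002,0,0.056,0.4, 0,0,0,0.002,0,0.056,0.4]'; python3 -m pendant '[0,0,0,0,0,0.004,0.4, 0,0,0,0,0,0.007,0.4]'
```

```text
t: 8.5
tool_pos: [0.4778, -0.0581, 0.0313]
tool_rot: [-3.132, -0.223, -0.001]
contact_force: [-0.7, -0.2, -4.2]
opening: 0.0471
grip_force: 43.6
t: 8.75
tool_pos: [0.4783, -0.0583, 0.0297]
tool_rot: [-3.132, -0.223, -0.002]
contact_force: [0.2, 1.3, -4.0]
opening: 0.0472
grip_force: 43.6
```

```bash
python3 -m pendant '[0,0,0,0,0,0.004,0.4, 0,0,0,0,0,0.006,0.4,0,0,0,0,0,0.006,0.4]'
```

```text
t: 9.12
tool_pos: [0.4784, -0.0582, 0.0286]
tool_rot: [-3.132, -0.223, -0.002]
contact_force: [-4.2, 1.8, 5.2]
opening: 0.0477
grip_force: 44.6
```

```bash
python3 -m pendant '[0,0,0,0,0,0,0.6, 0,0,0,0,0,0,0.75, 0,0,0,0,0,0,0.85, 0,0,0,0,0,0,0.85]'; python3 -m pendant '[0,0,0,0,0,-0.05,0.85, 0,0,0,0,0,-0.15,0.85, 0,0,0,0,0,-0.3,0.85, 0,0,0,0,0,-0.45,0.85, 0,0,0,0,0,-0.55,0.85, 0,0,0,0,0,-0.55,0.85]'; python3 - <<'E'
from h import *
d=cam('wrist'); save(d,'w3.png'); P=cloud(d); z=P[...,2]
def big(m):
    n,l,st,_=cv2.connectedComponentsWithStats(m.astype(np.uint8)); return l==1+np.argmax(st[1:,4])
near=np.linalg.norm(P[...,:2]-[.478,-.058],axis=-1)<.06
m=big((abs(z-.062)<.004)&near); c,s,a=cv2.minAreaRect((P[m][:,:2]*1000).astype(np.float32)); print(m.sum(),c,s,a,np.median(P[m][:,2]))
p=P[m]; A=np.c_[p[:,:2],np.ones(len(p))]; print('slope',np.linalg.lstsq(A,p[:,2],rcond=None)[0])
D=cam('side');S=cam('scene')
for n,d in(('D',D),('S',S)):
    P=cloud(d);z=P[...,2]
    for t,h in(('hub',.107),('kn',.139)):
        c0=(.5968,-.0406) if t=='hub' else (.595,-.161)
        m=big((abs(z-h)<.005)&(np.linalg.norm(P[...,:2]-c0,axis=-1)<.04)); c,s,a=cv2.minAreaRect((P[m][:,:2]*1000).astype(np.float32)); print(n,t,np.round(c,1),np.round(s,1),a)
E
```

```text
t: 9.62
tool_pos: [0.4783, -0.0583, 0.0278]
tool_rot: [-3.132, -0.223, -0.002]
contact_force: [-0.2, -0.0, 0.7]
opening: 0.0726
grip_force: 0.0
t: 10.38
tool_pos: [0.48, -0.0589, 0.1972]
tool_rot: [3.132, 0.223, 0.014]
contact_force: [-0.2, 0.3, -0.6]
opening: 0.0723
grip_force: 0.0
4612 (478.9811706542969, -57.3812255859375) (59.44557189941406, 48.04207992553711) 7.954848289489746 0.06269676681947609
slope [-0.00555099 -0.0004457   0.06527781]
D hub [597. -50.] [33.3 54.2] 18.93995475769043
D kn [ 599.4 -153.1] [29.3 15.7] 68.17033386230469
S hub [601.6 -45.9] [34.3 44.2] 21.74603843688965
S kn [ 596.6 -161.9] [54.  13.8] 54.307228088378906
```

View pics/w3.png

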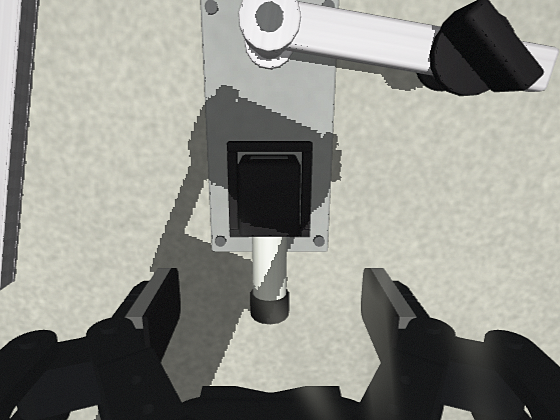

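The camera is seated: body at (270,190) inside the black walls, tube out through the gap, level and within about 1 mm. The arm points right in the image, with its hub at (270,20) and the knob at (485,50). Next I'll push the arm over from behind with the fingers shut.

```bash
python3 - <<'E'
from h import *
import pickle
d=pickle.load(open('scene0.pkl','rb'));P=cloud(d)
I=d['image'].astype(int); m=(I[...,2]>I[...,0]+50)&(P[...,0]>.4)&(P[...,0]<1)&(P[...,2]<.06)&(P[...,2]>.02); print('box',P[m].min(0),P[m].max(0))
hub=np.array([.5968,-.0406]); f=np.radians(-90.4)
t=hub+.16*np.array([np.cos(f),np.sin(f)])+.042*np.array([-np.sin(f),np.cos(f)])
print(t,telemetry.get_obs()['q'])
go((*t,.2),89.6)
E
```

```text
box [ 0.73672426 -0.07202981  0.02591726] [0.81226752 0.03167362 0.04003571]
[ 0.63768197 -0.20088931] [-2.77294539e-01 -2.75737668e-01  1.98195465e+00  1.63494747e-03
  1.43656639e+00  1.15120524e+00]
turn [-4.000e-03 -2.000e-03 -2.715e+00] shift [ 0.462   0.5464 -0.0292]
```

```bash
python3 -m pendant '[0,0,-0.2,0.1,0.12,0,0.5, 0,0,-0.4,0.2,0.24,0,0.3, 0,0,-0.6,0.3,0.36,0,0.1, 0,0,-0.8,0.4,0.48,0,0, 0,0,-1,0.46,0.54,0,0, 0,0,-1,0.46,0.54,0,0]' && python3 -m pendant '[0,0,-0.3,0,0,0,0, 0,0,-0.6,0,0,0,0, 0,0,-0.9,0,0,0,0, 0,0,-1,0,0,0,0]' ; python3 - <<'E'
from h import *
hub=np.array([.5968,-.0406]); f=np.radians(-90.4)
t=hub+.16*np.array([np.cos(f),np.sin(f)])+.042*np.array([-np.sin(f),np.cos(f)])
go((*t,.09),89.6)
E
```

```text
t: 11.28
tool_pos: [0.6371, -0.1998, 0.1898]
tool_rot: [-2.966, -1.022, 0.003]
contact_force: [-1.2, 0.7, 0.3]
opening: -0.0001
grip_force: 0.0
t: 11.78
tool_pos: [0.636, -0.1979, 0.1913]
tool_rot: [-2.599, -1.76, -0.0]
contact_force: [0.1, -0.5, 0.4]
opening: 0.0001
grip_force: 0.0
turn [-0.004 -0.005 -0.713] shift [-0.0077  0.0097  0.3376]
```

```bash
python3 -m pendant '[0,0,-0.3,-0.008,0.01,0,0, 0,0,-0.6,-0.008,0.01,0.05,0, 0,0,-0.71,-0.008,0.01,0.18,0, 0,0,-0.71,-0.008,0.01,0.28,0, 0,0,-0.71,-0.008,0.01,0.337,0, 0,0,-0.71,-0.008,0.01,0.337,0]' ; python3 - <<'E'
from h import *
hub=np.array([.5968,-.0406])
for off in (.0275,):
  for s in (0,9,18,27):
    f=np.radians(-90.4-s)
    t=hub+.16*np.array([np.cos(f),np.sin(f)])+off*np.array([-np.sin(f),np.cos(f)])
    go((*t,.09),89.6-s)
E
```

```text
t: 12.52
tool_pos: [0.6379, -0.2014, 0.0896]
tool_rot: [-2.23, -2.207, -0.0]
contact_force: [-0.4, 0.2, 0.4]
opening: -0.0003
grip_force: 0.0
turn [-0.005 -0.006 -0.006] shift [ 0.0016 -0.0491 -0.0013]
turn [-0.006 -0.005  0.294] shift [-0.0065 -0.1336 -0.0011]
turn [-0.006 -0.005  0.594] shift [-0.0012 -0.2184 -0.0008]
turn [-0.007 -0.005  0.894] shift [ 0.0173 -0.3013 -0.0006]
```

```bash
python3 -m pendant '[0,0,0,0,-0.03,0,0, 0,0,0.0,0,-0.055,0,0, 0,0,0.1,-0.004,-0.08,0,0, 0,0,0.2,-0.005,-0.107,0,0, 0,0,0.3,-0.006,-0.134,0,0, 0,0,0.4,-0.006,-0.162,0,0, 0,0,0.5,-0.004,-0.19,0,0, 0,0,0.6,-0.001,-0.218,0,0, 0,0,0.7,0.004,-0.246,0,0, 0,0,0.8,0.01,-0.274,0,0, 0,0,0.89,0.017,-0.301,0,0, 0,0,0.89,0.017,-0.301,0,0]' ; python3 - <<'E'
from h import *
d=cam('wrist'); save(d,'w4.png')
hub=np.array([.5968,-.0406])
for s in (27,36,45,54):
    f=np.radians(-90.4-s)
    t=hub+.16*np.array([np.cos(f),np.sin(f)])+.0275*np.array([-np.sin(f),np.cos(f)])
    go((*t,.09),89.6-s)
E
```

```text
t: 14.02
tool_pos: [0.5493, -0.1973, 0.0935]
tool_rot: [2.681, 1.635, 0.003]
contact_force: [-2.7, -1.5, 4.7]
opening: 0.0001
grip_force: 2.6
turn [ 0.004 -0.001  0.006] shift [ 0.0031 -0.0087  0.0114]
turn [ 0.004 -0.002  0.306] shift [-0.0044 -0.0933  0.0112]
turn [ 0.004 -0.002  0.606] shift [ 0.0014 -0.178   0.0111]
turn [ 0.004 -0.002  0.906] shift [ 0.0204 -0.2608  0.0109]
```

View pics/w4.png

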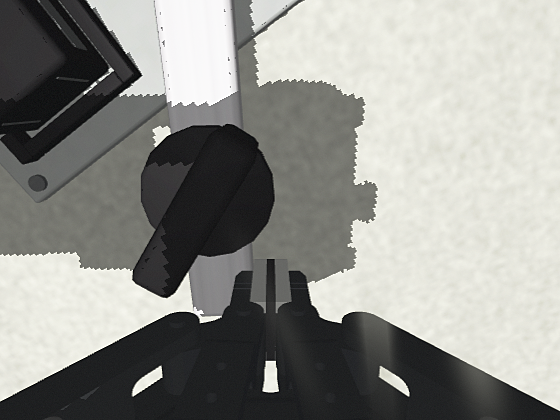

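The arm has followed: the knob is at (205,190) and the shut fingers at (270,280) are against the arm's right edge. There is a slight upward force, so I'll measure where the arm actually is.

```bash
python3 - <<'E'
from h import *
d=cam('wrist'); P=cloud(d); z=P[...,2]
hub=np.array([.5968,-.0406]); f=np.radians(-117.4)
e=np.array([np.cos(f),np.sin(f)]); n=np.array([-e[1],e[0]])
q=(P[...,:2]-hub); r=q@e*1000; l=q@n*1000
m=(abs(z-.1)<.003)&(r>30)&(r<178)&(abs(l)<45)
for a in range(30,180,12):
    k=m&(r>a)&(r<a+12); print(a,k.sum(),l[k].min().round(1) if k.any() else '',l[k].max().round(1) if k.any() else '')
o=telemetry.get_obs(); T=R.from_rotvec(o['tool_rot']).as_matrix()
p=o['tool_pos'][:2]-hub; print('tcp',p@e,p@n, o['tool_pos'],o['contact_force'],o['wrist_torque'])
for v in (265,275,285,295):
  print(v,[(u,r[v,u].round(),l[v,u].round(1),(z[v,u]*1000).round()) for u in (200,220,235,245,255,262,280,290)])
E
```

```text
30 0  
42 0  
54 2387 -9.4 17.2
66 2902 -8.9 17.7
78 2689 -8.2 18.5
90 1505 -7.2 19.1
102 1 27.0 27.0
114 0  
126 0  
138 736 -0.2 36.4
150 1426 -3.6 41.8
162 889 -3.0 14.3
174 16 -0.9 7.2
tcp 0.1609174381370694 0.03030674312421573 [ 0.54965262 -0.19741213  0.09342654] [-2.84222972 -2.34931655  5.82460479] [-0.24139646  0.46754625  0.01055355]
265 [(200, np.float64(151.0), np.float64(1.9), np.float64(101.0)), (220, np.float64(151.0), np.float64(9.7), np.float64(100.0)), (235, np.float64(151.0), np.float64(15.7), np.float64(100.0)), (245, np.float64(151.0), np.float64(19.7), np.float64(101.0)), (255, np.float64(149.0), np.float64(23.8), np.float64(104.0)), (262, np.float64(150.0), np.float64(26.5), np.float64(103.0)), (280, np.float64(149.0), np.float64(33.5), np.float64(105.0)), (290, np.float64(197.0), np.float64(43.6), np.float64(-0.0))]
275 [(200, np.float64(155.0), np.float64(1.8), np.float64(101.0)), (220, np.float64(155.0), np.float64(9.6), np.float64(100.0)), (235, np.float64(155.0), np.float64(15.7), np.float64(101.0)), (245, np.float64(153.0), np.float64(19.9), np.float64(10
[... 572 characters left out ...]
0)), (262, np.float64(149.0), np.float64(26.9), np.float64(120.0)), (280, np.float64(149.0), np.float64(33.0), np.float64(121.0)), (290, np.float64(154.0), np.float64(37.0), np.float64(112.0))]
295 [(200, np.float64(164.0), np.float64(1.3), np.float64(101.0)), (220, np.float64(163.0), np.float64(9.5), np.float64(102.0)), (235, np.float64(154.0), np.float64(17.4), np.float64(119.0)), (245, np.float64(153.0), np.float64(20.9), np.float64(120.0)), (255, np.float64(149.0), np.float64(24.7), np.float64(128.0)), (262, np.float64(149.0), np.float64(27.0), np.float64(128.0)), (280, np.float64(149.0), np.float64(32.9), np.float64(127.0)), (290, np.float64(150.0), np.float64(36.2), np.float64(126.0))]
```

The fingers' shoulders ride on the arm's top edge, which explains the force. I'll straddle the arm's end with half-open fingers instead.

```bash
python3 -m pendant '[0,0,0,0,0.01,-0.08,0, 0,0,0,0,0.01,-0.2,0.2, 0,0,0,0,0.01,-0.2,0.55, 0,0,0,0,0.01,-0.2,0.55]' ; python3 - <<'E'
from h import *
d=cam('wrist'); P=cloud(d); z=P[...,2]
hub=np.array([.5968,-.0406]); f=np.radians(-113.9)
e=np.array([np.cos(f),np.sin(f)]); n=np.array([-e[1],e[0]])
q=(P[...,:2]-hub); r=q@e*1000; l=q@n*1000
m=(abs(z-.1)<.003)&(r>30)&(r<178)&(abs(l)<25)
for a in (60,78,150,162):
    k=m&(r>a)&(r<a+12); print(a,k.sum(),np.percentile(l[k],[1,99]).round(1))
t=hub+.16*e; go((*t,.15),66.1);go((*t,.083),66.1)
E
```

```text
t: 14.62
tool_pos: [0.5517, -0.1977, 0.151]
tool_rot: [-2.681, -1.635, -0.003]
contact_force: [-0.6, -0.5, -1.6]
opening: 0.0468
grip_force: 0.0
60 1429 [-12.7  12.6]
78 1318 [-12.7  12.5]
150 954 [-13.  12.]
162 888 [-13.3  11.9]
turn [-0.003 -0.004 -0.112] shift [ 0.002  -0.0733  0.0009]
turn [-0.003 -0.004 -0.112] shift [ 0.0016 -0.073   0.2242]
```

```bash
python3 -m pendant '[0,0,-0.11,0.002,-0.073,0,0.55, 0,0,-0.11,0.002,-0.073,0,0.55, 0,0,-0.11,0.002,-0.073,0.06,0.55, 0,0,-0.11,0.002,-0.073,0.14,0.55, 0,0,-0.11,0.002,-0.073,0.2,0.55, 0,0,-0.11,0.002,-0.073,0.224,0.55, 0,0,-0.11,0.002,-0.073,0.224,0.4, 0,0,-0.11,0.002,-0.073,0.224,0.4]' ; python3 - <<'E'
from h import *
print(telemetry.get_obs()['opening'])
hub=np.array([.5968,-.0406])
for s in (0,7,14,21,28):
    f=np.radians(-114-s); go((*(hub+.16*np.array([np.cos(f),np.sin(f)])),.083),66-s)
E
```

```text
t: 15.68
tool_pos: [0.5335, -0.1876, 0.0853]
tool_rot: [2.634, 1.711, 0.004]
contact_force: [-0.1, -0.6, 1.1]
opening: 0.034
grip_force: 0.0
0.03398814717319622
turn [ 0.004 -0.003  0.001] shift [ 0.0003 -0.0065  0.0075]
turn [ 0.004 -0.003  0.234] shift [ 0.0043 -0.0715  0.0074]
turn [ 0.004 -0.004  0.468] shift [ 0.0162 -0.1356  0.0073]
turn [ 0.003 -0.004  0.701] shift [ 0.0358 -0.1976  0.0072]
turn [ 0.003 -0.004  0.934] shift [ 0.0629 -0.2569  0.0071]
```

```bash
python3 -m pendant '[0,0,0.06,0,-0.02,0,0.4, 0,0,0.15,0.002,-0.046,0,0.4, 0,0,0.25,0.004,-0.074,0,0.4, 0,0,0.35,0.01,-0.103,0,0.4, 0,0,0.47,0.016,-0.136,0,0.4, 0,0,0.58,0.025,-0.167,0,0.4, 0,0,0.7,0.036,-0.198,0,0.4, 0,0,0.82,0.048,-0.228,0,0.4, 0,0,0.93,0.063,-0.257,0,0.4, 0,0,0.93,0.063,-0.257,0,0.4]' ; python3 - <<'E'
from h import *
hub=np.array([.5968,-.0406])
for s in (28,35,42,49,55.9):
    f=np.radians(-114-s); go((*(hub+.16*np.array([np.cos(f),np.sin(f)])),.085),66-s)
E
```

```text
t: 16.92
tool_pos: [0.4699, -0.1385, 0.085]
tool_rot: [-2.969, -1.027, -0.004]
contact_force: [0.3, 0.1, -0.6]
opening: 0.0342
grip_force: 0.0
turn [ 0.001 -0.004  0.005] shift [ 0.0008  0.0033 -0.0001]
turn [ 0.001 -0.004  0.239] shift [ 0.005  -0.0616 -0.0001]
turn [ 0.001 -0.004  0.472] shift [ 1.700e-02 -1.256e-01 -1.000e-04]
turn [ 0.    -0.004  0.705] shift [ 3.680e-02 -1.877e-01 -1.000e-04]
turn [ 0.    -0.004  0.935] shift [ 6.35e-02 -2.46e-01 -1.00e-04]
```

```bash
python3 -m pendant '[0,0,0.06,0,-0.02,0,0.4, 0,0,0.15,0.003,-0.04,0,0.4, 0,0,0.25,0.005,-0.066,0,0.4, 0,0,0.35,0.01,-0.095,0,0.4, 0,0,0.47,0.017,-0.126,0,0.4, 0,0,0.58,0.025,-0.157,0,0.4, 0,0,0.7,0.037,-0.188,0,0.4, 0,0,0.82,0.05,-0.218,0,0.4, 0,0,0.93,0.063,-0.246,0,0.4, 0,0,0.93,0.063,-0.246,0,0.4]' ; python3 - <<'E'
from h import *
hub=np.array([.5968,-.0406])
for s in (57.85,):
    f=np.radians(-114-s); go((*(hub+.16*np.array([np.cos(f),np.sin(f)])),.085),66-s)
E
```

```text
t: 18.18
tool_pos: [0.4391, -0.0686, 0.0844]
tool_rot: [-3.127, -0.281, -0.001]
contact_force: [-0.4, 0.0, 1.2]
opening: 0.0341
grip_force: 0.0
turn [-0.003 -0.002  0.071] shift [ 0.001  -0.0178 -0.0018]
```

Now the last millimetres, by feel.

```bash
python3 -m pendant '[0,0,0.04,0,-0.01,0,0.4, 0,0,0.07,0.001,-0.018,0,0.4, 0,0,0.07,0.001,-0.026,0,0.4, 0,0,0.07,0.001,-0.032,0,0.4]'; python3 -m pendant '[0,0,0,0,-0.004,0,0.4, 0,0,0,0,-0.008,0,0.4]'; python3 -c "
from h import *
print(telemetry.get_obs()['contact_force'])"
```

```text
t: 18.68
tool_pos: [0.4377, -0.0602, 0.0844]
tool_rot: [3.133, 0.223, 0.001]
contact_force: [0.0, -8.2, -1.3]
opening: 0.0341
grip_force: 4.0
t: 18.92
tool_pos: [0.4378, -0.0601, 0.0843]
tool_rot: [3.127, 0.224, 0.002]
contact_force: [1.9, -15.5, -4.4]
opening: 0.0343
grip_force: 8.1
[  1.88102576 -15.50474773  -4.40885061]
```

Firm stop at 15 N. I'll back off, go up and measure the knob.

```bash
python3 -m pendant '[0,0,0,0,0.02,0,0.4, 0,0,0,0,0.02,0,0.4, 0,0,0,0,0.02,-0.1,0.4, 0,0,0,0,0.02,-0.28,0.4, 0,0,0,0,0.02,-0.45,0.6, 0,0,0,0,0.02,-0.5,0.6, 0,0,0,0,0.02,-0.5,0.6]'; python3 - <<'E'
from h import *
d=cam('wrist'); save(d,'w5.png'); P=cloud(d); z=P[...,2]
hub=np.array([.5968,-.0406]); f=np.radians(-171.85); e=np.array([np.cos(f),np.sin(f)]); n=np.array([-e[1],e[0]])
q=(P[...,:2]-hub); r=q@e*1000; l=q@n*1000
m=(abs(z-.1)<.003)&(r>30)&(r<180)&(abs(l)<25)
for a in (45,65,80):
    k=m&(r>a)&(r<a+12)
    if k.any(): print(a,k.sum(),np.percentile(l[k],[1,99]).round(1))
m=(abs(z-.139)<.004)&(np.linalg.norm(P[...,:2]-[.478,-.0577],axis=-1)<.045)
c,s,a=cv2.minAreaRect((P[m][:,:2]*1000).astype(np.float32)); print('bar',m.sum(),c,s,a)
E
```

```text
t: 19.8
tool_pos: [0.4387, -0.0631, 0.2352]
tool_rot: [-3.133, -0.223, -0.005]
contact_force: [-0.5, 0.1, -0.4]
opening: 0.0511
grip_force: 0.0
45 713 [-12.5  13.1]
65 668 [-12.   12.7]
80 648 [-12.2  13. ]
bar 1736 (477.9283752441406, -57.97101593017578) (14.18421459197998, 51.970645904541016) 63.17201232910156
```

View pics/w5.png

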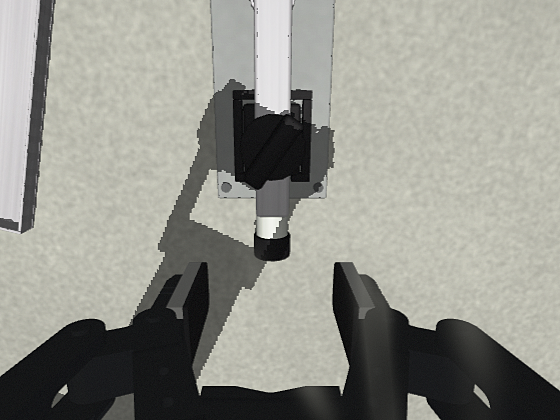

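The arm lies along the holder with the black knob at (275,148) right over the pocket. The bar is at yaw -26.8 deg, so the knob is at about 0.61 rad. I'll grip it at yaw 153 deg, which leaves room for a single clockwise turn.

```bash
python3 -c "
from h import *
go((.4779,-.058,.2),8.15)"; python3 -m pendant '[0,0,-0.3,0,0,0,0.5, 0,0,-0.6,0,0,0,0.5, 0,0,-0.9,0,0,0,0.5, 0,0,-1,0,0,0,0.5]'; python3 -m pendant '[0,0,-0.3,0,0,0,0.5, 0,0,-0.6,0,0,0,0.5, 0,0,-0.9,0,0,0,0.5, 0,0,-1,0,0,0,0.5]';python3 -m pendant '[0,0,-0.3,0,0,0,0.5, 0,0,-0.6,0,0,0,0.5, 0,0,-0.9,0,0,0,0.5, 0,0,-1,0,0,0,0.5]';python3 -m pendant '[0,0,-0.3,0,0,0,0.5, 0,0,-0.6,0,0,0,0.5, 0,0,-0.9,0,0,0,0.5, 0,0,-1,0,0,0,0.5]'; python3 -c "
from h import *
go((.4779,-.058,.18),153.17); print(telemetry.get_obs()['q'])"
```

```text
turn [-0.004 -0.     0.   ] shift [0.1344 0.0031 0.1112]
t: 20.35
tool_pos: [0.4369, -0.0627, 0.2312]
tool_rot: [-2.964, -1.028, 0.004]
contact_force: [0.2, 0.2, -1.2]
opening: 0.0424
grip_force: 0.0
t: 20.85
tool_pos: [0.4369, -0.0627, 0.2312]
tool_rot: [-2.596, -1.76, 0.002]
contact_force: [0.6, -0.0, 0.1]
opening: 0.0426
grip_force: 0.0
t: 21.35
tool_pos: [0.4369, -0.0627, 0.2311]
tool_rot: [-2.052, -2.372, 0.0]
contact_force: [-0.0, -0.6, 0.3]
opening: 0.0426
grip_force: 0.0
t: 21.85
tool_pos: [0.4369, -0.0627, 0.2312]
tool_rot: [-1.368, -2.822, -0.002]
contact_force: [0.3, 0.8, 0.2]
opening: 0.0429
grip_force: 0.0
turn [ 0.   -0.01 -0.83] shift [-0.0732  0.1171  0.1701]
[-3.12708450e-01 -4.08782046e-01  2.01724631e+00  1.98818735e-03
  1.53798720e+00 -9.80767263e-01]
```

```bash
python3 -m pendant '[0,0,-0.3,-0.04,0.06,0.05,0.5, 0,0,-0.6,-0.073,0.117,0.1,0.5, 0,0,-0.83,-0.073,0.117,0.17,0.5, 0,0,-0.83,-0.073,0.117,0.17,0.5, 0,0,-0.83,-0.073,0.117,0.17,0.5]'; python3 -c "
from h import *
go((.4779,-.058,.113),153.17)"
```

```text
t: 22.48
tool_pos: [0.4788, -0.0586, 0.1826]
tool_rot: [-0.735, -3.053, -0.003]
contact_force: [0.3, -0.2, 0.3]
opening: 0.0427
grip_force: 0.0
turn [ 0.003 -0.003 -0.008] shift [ 3.200e-03 -1.000e-04  2.321e-01]
```

```bash
python3 -m pendant '[0,0,-0.008,0.003,0,0.05,0.5, 0,0,-0.008,0.003,0,0.13,0.5, 0,0,-0.008,0.003,0,0.19,0.5, 0,0,-0.008,0.003,0,0.225,0.5, 0,0,-0.008,0.003,0,0.232,0.5, 0,0,-0.008,0.003,0,0.232,0.5]'; python3 -m pendant '[0,0,0,0,0,0,0.4, 0,0,0,0,0,0,0.25, 0,0,0,0,0,0,0.1, 0,0,0,0,0,0,0.1, 0,0,0,0,0,0,0.1]' 40; python3 -c "
from h import *
o=telemetry.get_obs();print(o['wrist_torque'],o['effort'][5])
go((.4779,-.058,.113),153.17)"
```

```text
t: 23.22
tool_pos: [0.4791, -0.0583, 0.1144]
tool_rot: [0.726, 3.055, 0.003]
contact_force: [1.5, 0.3, 0.3]
opening: 0.0426
grip_force: 0.0
t: 23.85
tool_pos: [0.4787, -0.0589, 0.1146]
tool_rot: [0.726, 3.056, 0.0]
contact_force: [-4.0, -3.8, 4.3]
opening: 0.0133
grip_force: 41.0
[-0.6256859   0.64388631 -0.03349227] -0.007399617461487651
turn [0.001 0.002 0.004] shift [0.0038 0.0014 0.0052]
```

```bash
cat > tq.py <<'E'
from h import *
o=telemetry.get_obs(); T=R.from_rotvec(o['tool_rot']).as_matrix()
print('yaw',np.degrees(np.arctan2(T[1,0],T[0,0])).round(2),'tz',np.round(o['wrist_torque'],3),'F',np.round(o['contact_force'],1),'eff6',round(o['effort'][5],3))
E
python3 -m pendant '[0,0,0,0,0,0,0.1, 0,0,0,0,0,0,0.1]' 90; python3 tq.py; python3 -m pendant '[0,0,0.2,0,0,0,0.1, 0,0,0.4,0,0,0,0.1]'; python3 tq.py; python3 -m pendant '[0,0,0.2,0,0,0,0.1, 0,0,0.4,0,0,0,0.1]'; python3 tq.py; python3 -m pendant '[0,0,0.2,0,0,0,0.1, 0,0,0.4,0,0,0,0.1]'; python3 tq.py
```

```text
t: 24.1
tool_pos: [0.4787, -0.0589, 0.1147]
tool_rot: [0.726, 3.056, 0.0]
contact_force: [-4.0, -4.4, 5.3]
opening: 0.0125
grip_force: 89.0
yaw 153.27 tz [-0.581  0.627 -0.01 ] F [-4.  -4.4  5.3] eff6 -0.009
t: 24.35
tool_pos: [0.4787, -0.059, 0.1147]
tool_rot: [1.046, 2.961, -0.0]
contact_force: [-4.7, -4.2, 6.3]
opening: 0.0123
grip_force: 89.3
yaw 141.09 tz [-0.676  0.685  0.041] F [-4.7 -4.2  6.3] eff6 -0.646
t: 24.6
tool_pos: [0.4786, -0.0592, 0.1147]
tool_rot: [1.35, 2.836, -0.001]
contact_force: [-6.0, -5.1, 5.8]
opening: 0.0121
grip_force: 89.3
yaw 129.09 tz [-0.726  0.737  0.043] F [-6.  -5.1  5.8] eff6 -0.643
t: 24.85
tool_pos: [0.4785, -0.0592, 0.1147]
tool_rot: [1.639, 2.679, -0.001]
contact_force: [-6.1, -5.4, 6.8]
opening: 0.012
grip_force: 89.4
yaw 117.1 tz [-0.833  0.835 -0.006] F [-6.1 -5.4  6.8] eff6 -0.643
```

```bash
q='grep -E ^t'; python3 -m pendant '[0,0,0.25,0,0,0,0.1]' |$q; python3 tq.py; python3 -m pendant '[0,0,0.25,0,0,0,0.1]' |$q; python3 tq.py; python3 -m pendant '[0,0,0.25,0,0,0,0.1]' |$q; python3 tq.py; python3 -m pendant '[0,0,0.25,0,0,0,0.1]' |$q; python3 tq.py
```

```text
t: 24.98
tool_pos: [0.4784, -0.0593, 0.1147]
tool_rot: [1.812, 2.566, -0.002]
yaw 109.55 tz [-0.871  0.864  0.021] F [-6.3 -5.5  6. ] eff6 -0.852
t: 25.1
tool_pos: [0.4783, -0.0593, 0.1146]
tool_rot: [1.976, 2.442, -0.002]
yaw 102.04 tz [-0.806  0.996  0.054] F [-5.9 -5.1  7.1] eff6 -0.814
t: 25.22
tool_pos: [0.4782, -0.0594, 0.1147]
tool_rot: [2.131, 2.307, -0.002]
yaw 94.54 tz [-0.886  0.944  0.078] F [-6.5 -5.2  6.7] eff6 -0.814
t: 25.35
tool_pos: [0.4782, -0.0594, 0.1147]
tool_rot: [2.278, 2.163, -0.002]
yaw 87.05 tz [-0.883  1.075  0.028] F [-6.  -5.8  6.6] eff6 -0.814
```

```bash
q='grep -E ^t:'; python3 -m pendant '[0,0,0.25,0,0,0,0.1]' |$q; python3 tq.py; python3 -m pendant '[0,0,0.25,0,0,0,0.1]' |$q; python3 tq.py; python3 -m pendant '[0,0,0.25,0,0,0,0.1]' |$q; python3 tq.py; python3 -m pendant '[0,0,0.25,0,0,0,0.1]' |$q; python3 tq.py
```

```text
t: 25.48
yaw 79.55 tz [-0.876  1.177  0.069] F [-7.1 -5.7  7.2] eff6 -0.814
t: 25.6
yaw 72.05 tz [-0.893  1.207  0.006] F [-8.  -4.4  8.5] eff6 -0.815
t: 25.72
yaw 64.55 tz [-0.921  1.305  0.036] F [-8.  -4.   8.3] eff6 -0.815
t: 25.85
yaw 57.06 tz [-0.835  1.361  0.164] F [-8.8 -4.5  9.4] eff6 -0.7
```

```bash
q='grep -E ^t:'; python3 -m pendant '[0,0,0.15,0,0,0,0.1]' |$q; python3 tq.py; python3 -m pendant '[0,0,0.15,0,0,0,0.1]' |$q; python3 tq.py;  python3 -m pendant '[0,0,0.25,0,0,0,0.1]' |$q; python3 tq.py
```

```text
t: 25.98
yaw 52.66 tz [-0.877  1.357  0.221] F [-8.6 -4.1  9.1] eff6 -0.249
t: 26.1
yaw 48.18 tz [-0.849  1.427  0.213] F [-9.9 -4.2  9.2] eff6 -0.314
t: 26.22
yaw 40.6 tz [-0.779  1.473  0.247] F [-9.6 -3.8  9.4] eff6 -0.715
```

The foot bit at yaw about 58 deg, where the torque jumped from 0.04 to about 0.2 N m. A quarter turn on from there is yaw -32 deg.

```bash
q='grep -E ^t:'; python3 -m pendant '[0,0,0.25,0,0,0,0.1,0,0,0.5,0,0,0,0.1]' |$q; python3 tq.py; python3 -m pendant '[0,0,0.25,0,0,0,0.1,0,0,0.5,0,0,0,0.1]' |$q; python3 tq.py;  python3 -m pendant '[0,0,0.25,0,0,0,0.1,0,0,0.5,0,0,0,0.1]' |$q; python3 tq.py
```

```text
t: 26.48
yaw 25.59 tz [-0.752  1.577  0.254] F [-10.4  -3.8  10.3] eff6 -0.602
t: 26.72
yaw 10.6 tz [-0.651  1.685  0.36 ] F [-11.   -3.   10.3] eff6 -0.566
t: 26.98
yaw -4.39 tz [-0.496  1.716  0.343] F [-10.5  -2.3  11. ] eff6 -0.529
```

```bash
q='grep -E ^t:'; python3 -m pendant '[0,0,0.25,0,0,0,0.1,0,0,0.5,0,0,0,0.1]' |$q; python3 tq.py; python3 -m pendant '[0,0,0.2,0,0,0,0.1,0,0,0.42,0,0,0,0.1,0,0,0.42,0,0,0,0.1]' |$q; python3 tq.py
```

```text
t: 27.22
yaw -19.38 tz [-0.402  1.695  0.393] F [-10.2  -1.2  12.6] eff6 -0.493
t: 27.6
yaw -31.79 tz [-0.375  1.709  0.227] F [-9.3 -1.3 12.3] eff6 0.361
```

```bash
python3 -m pendant '[0,0,0,0,0,0,0.25, 0,0,0,0,0,0,0.45, 0,0,0,0,0,0,0.5, 0,0,0,0,0,0,0.5]'; python3 -m pendant '[0,0,0,0,0,-0.05,0.5, 0,0,0,0,0,-0.15,0.5, 0,0,0,0,0,-0.3,0.5, 0,0,0,0,0,-0.4,0.5, 0,0,0,0,0,-0.4,0.5]'; python3 - <<'E'
from h import *
d=cam('wrist'); save(d,'w6.png'); P=cloud(d); z=P[...,2]
m=(abs(z-.139)<.004)&(np.linalg.norm(P[...,:2]-[.478,-.0577],axis=-1)<.045)
c,s,a=cv2.minAreaRect((P[m][:,:2]*1000).astype(np.float32)); print('bar',m.sum(),c,s,a)
E
```

```text
t: 28.1
tool_pos: [0.4787, -0.0581, 0.1136]
tool_rot: [-3.019, 0.861, -0.001]
contact_force: [-0.0, -0.0, -0.0]
opening: 0.0426
grip_force: 0.0
t: 28.72
tool_pos: [0.4805, -0.0589, 0.2385]
tool_rot: [-3.02, 0.861, -0.013]
contact_force: [0.2, -0.1, 0.2]
opening: 0.0425
grip_force: 0.0
bar 1465 (478.271240234375, -58.17747497558594) (14.006753921508789, 51.54085159301758) 59.3465461730957
```

```bash
python3 - <<'E'
from h import *
d=cam('side'); save(d,'s6.png')
a=cv2.imread('pics/w6.png'); b=cv2.resize(d['image'][100:260,220:400,::-1],(420,373))
cv2.imwrite('pics/end.png',np.hstack([a[:373,100:480],b]))
E
```

```text
(no output)
```

View pics/end.png

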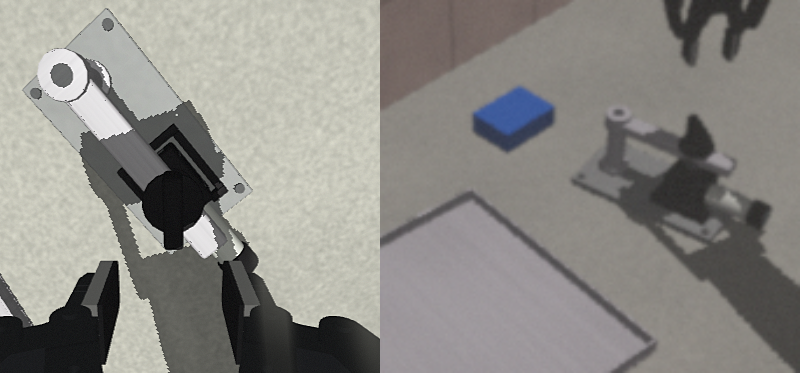

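The picture shows the arm fully over the seated camera (left view, hub at (62,75), knob at (173,205)) with the gripper clear. The bar is at -30.7 deg, so the knob stayed about 89 deg past contact. The slide box is in its place at right-view (513,118).

```bash
python3 -c "
from station import ctrl
print(ctrl.finish_job())"
```

```text
the job is handed in; nothing more can be done
None
```

The job is handed in at about 29 s with no verdict returned: the camera sits level in the pocket, the arm is against its stop, and the knob is about 89° past the foot's first bite, by torque and by the bar's final angle.

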